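# Set up a vial at the pointer gauge and hold the sprung pointer at its mark

### The arm

A 6-joint arm with a two-finger parallel gripper is mounted at the origin on the work surface. World frame = base frame: x ahead of the robot, y to its left, z up, the work surface at z = 0. Lengths are in m, angles in degrees, forces in N, time in s.
With the tool pointing down it reaches from about 0.4 to 0.825 m from the base axis. Payload 7 kg.
Tool frame: the origin (TCP) lies midway between the tips of the shut fingers; the grasp point (between the pads) lies r.grasp_offset behind it (r.grasp_offset is the distance from the TCP to the grasp point, in m); z points along the fingers, y is the direction in which the jaws open and shut (so a half turn about z gives the same grasp; the last joint's range is limited). The gripper opens to 88 mm and grips with 3 to 60 N. Pads are 19 mm wide; open, the fingers measure 130 mm over their backs; the gripper's body (78 mm by 193 mm) begins 47 mm behind the grasp point.
Start: joints at [84.231, 20.546, 0.682, 0, -70.136, -16.507], TCP at [0.256, 0.625, 0.227] pointing down, gripper open.
Joint ranges: [-176.03, 176.03], [-82.01, 121.73], [-58.28, 71.71], [-173.87, 95.51], [-174.79, -0.11], [-173.66, 173.66]. Speed limits (degrees/s): [136.94, 136.94, 172.46, 180, 180, 180].

### API

Orientations are given as [roll, pitch, yaw] about the fixed x, y, z axes, in that order (R = Rz(yaw) Ry(pitch) Rx(roll)).
In Python, from plant import status, imaging, r gives the robot as it stands.
- The arm moves only by the tool apply_moves, never from a script. Its argument "moves" is a list of rows, each a list of 6 numbers: the shift along the tool's x, y, z in units of 200 mm (1.0 is 200 mm), then the turn, a rotation vector about the tool's x, y, z in units of 90 degrees (1.0 is 90 degrees). In form: [[tx, ty, tz, rx, ry, rz], ...]. A call has 1 to 12 rows; each row is the pose to reach, as a shift and turn from the pose measured when the call began, along the tool's axes at that moment; what a row does not reach only later rows make up. A row lasts 1/8 s, in which the tool goes at most 62.5 mm and 10.7 degrees, less where a joint would pass 70% of its speed; a pose out of reach is approached as far as the arm can. A call with a number of a shift or a turn outside -1 to 1 is refused whole. A call with a gripper value outside its range is refused whole. "hand" is the closure, from -1 (fully open) to 1 (shut), set as the call begins (left out, the last holds). The fingers move at their own pace and stop on an object; "grip_force" is the grip in N (left out, the last holds). Time passes only in rows, so rows that repeat a pose let the fingers close. It gives the time, the measured TCP pose, the force and the opening at its end, in the units of the state.
- status.get_state(): the state, without advancing time (a new reading comes with each control period).
- imaging.capture(name): name is "scene" or "top" or "wrist"; returns (picture, depth): 480x640x3 uint8, blue, green, red; 480x640 float32, m along the optical axis (not along the pixel's ray), 0 where there is no reading.
- imaging.camera_info(name): a dict with "fx", "fy", "cx", "cy" (pixels), "k1" (the pictures are not rectified: a ray, as slopes to the right and down, at radius r is drawn at 1 + k1 r^2 times it, then the intrinsics apply), "T" (4x4, takes a point from camera to world coordinates). Camera axes: x right, y up, looking along -z (the intrinsics and any distortion apply to the point x, -y, -z); pixel columns grow to the right and rows downward; lengths in m; the calibration is good to about 2 mm. A picture is of the moment at which its call begins: read the wrist's pose just before it. camera_info takes no time and is no camera call; for the wrist camera it gives the pose at the moment of the call.
- r.close_job(): hands the job in, once; it reports no verdict.
The state is a dict: "time_s": time; "joints": joint angles; "qd": joint speeds; "joint_torque": joint torques, N m; "tcp_pos": TCP position; "eef_rot": TCP orientation; "contact_force": force on the tool from outside, world axes, zero at the start; "moment": the same for the moment, N m; "gripper_width": finger opening in m.
Only numpy, scipy, OpenCV 4.12 (cv2) and the standard library are available. Lean on these libraries where they do the work, as an engineer would, in place of code of your own. Each camera call takes 0.05 s, during which the arm holds its last target.

### The job

Gently, without squeezing or knocking its thin glass, stand the small amber vial upright in the round seat of the reading station and let go only once it stands there. Then pull the gauge's spring-loaded pointer rod out (the upright white post on it is its grip) until the needle stands right over the station's length mark (the steel fin under the rod), and finish while holding it there against the spring. Leave the bottles, beaker, flask, jar and pipette as they are.

Things in the scene. Friction and masses are not known exactly. Their poses are not given: they have to be found in the camera images.
- vial_center (a point): Centre of the small amber thin-glass vial with a white cap, standing upright on the bench: 28 mm diameter, 64 mm tall over the cap (straight glass wall up to 46 mm, cap 23 mm diameter from 49 mm up), about 45 g. This point is on its axis, 32 mm above its underside. The glass takes at most 75 N of contact force in all, both fingers added together (about 35 N from each), so take it with a light grip and do not bump it.
- vial: The same vial; origin at the centre of its underside, z along its axis.
- seat (a point): Centre of the floor of the round vial seat of the reading station, 6 mm above the bench. The seat is a grey ring, 34 mm inner and 44 mm outer diameter, whose rim stands 10 mm above its floor; open from above. It lies 110 mm beside the rod line. A seated vial's centre is 32 mm above this point.
- station: Reading station, fixed at a different place along the gauge's rail each time: aluminium foot 36 mm wide, vial seat at one end, upright steel fin (the length mark) under the rod. Origin on the bench under the rod line, in the plane of the fin. Axes: x is the pull direction of the rod, y points level from the rod line towards the vial seat, z up.
- mark (a point): The length mark: middle of the fin's top edge, 88 mm above the bench, exactly under the rod's axis. The fin is a steel plate 4 mm thick (along x) and reaches from 22 mm behind to 38 mm in front of the rod line (along y), so it shows on both sides of the rod from above.
- gauge: Pointer gauge, fixed to the bench: grey foot and an aluminium sleeve tube of 24 mm diameter lying level, axis 100 mm above the bench, from which the steel rod comes out. Origin on the bench under the sleeve's mouth. Axes: x is the pull direction of the rod, y points level from the rod line towards the vial seat, z up.
- rod (a joint): How far the rod is pulled out, m: 0 pushed home by its spring (as at the start), stop at 0.115. The spring pulls it back with about 2.3 N at 0 and 45 N more per metre (about 6 N at 0.08), so it slides home as soon as it is let go.
- needle (a point): Point on the rod's axis (100 mm above the bench) at the needle, a brass 4 mm thick bar on a collar that sticks out 32 mm from the rod towards the vial side. 15 mm out of the sleeve's mouth when the rod is home; moves with the rod. It clears the fin by 9 mm. It is at the mark when straight above it along the pull direction.
- head_grip (a point): Where to grip the pull head: on the axis of the upright white plastic round post, 18 mm diameter, at the outer end of the rod, 60 mm farther out than the needle. The post rises 50 mm above the rod's axis; this point is 30 mm above the rod's axis, 130 mm above the bench. Moves with the rod.
- bottle0: White plastic bottle, 46 mm diameter, 85 mm tall, standing; origin at its underside. Leave alone.
- bottle1: Another such bottle. Leave alone.
- bottle2: Another such bottle. Leave alone.
- beaker: Empty glass beaker, 72 mm diameter, 95 mm tall; origin at its underside. Leave alone.
- flask: Long-necked glass flask, 66 mm diameter, 128 mm tall; origin at its underside. Leave alone.
- jar: Squat glass jar with a white lid, 44 mm diameter, 42 mm tall; origin at its underside. Leave alone.
- pipette: White hand pipette lying on the bench, about 230 mm long along its x, 26 mm thick; origin at the underside of its barrel. Leave alone.
There are look-alikes about, which are no part of the job. Of the things shaped like the vial, the amber glass one is meant.

How it is judged (in metres and radians):
On the way, in this order (a step that is already met when the one before it is completed fails the run):
1. the vial stands upright in the seat and is let go (horizontal distance between vial_center and seat below 0.007 m and z of vial_center in the frame of station between 0.034 and 0.042 m and angle between vial_center's own z axis and vertical below 0.12 rad and contact force between the fingers and vial below 0.05 N), for 0.2 s.
2. the rod is pulled out and held with the needle over the mark (x of needle in the frame of station between -0.005 and 0.005 m and contact force between the fingers and rod above 1 N and horizontal distance between vial_center and seat below 0.007 m and z of vial_center in the frame of station between 0.034 and 0.042 m and angle between vial_center's own z axis and vertical below 0.12 rad), for 0.3 s.
At the end, for the whole second after the job is handed in: The vial stands in the seat (axis within 7 mm of its centre, base on its floor within 4 mm, within 0.12 rad of upright), not touched by the fingers; the needle is within 5 mm of the mark along the pull direction and at rest, with the fingers still pressing on the rod's pull head with more than 1 N (all of step 2 and contact force between the fingers and vial below 0.05 N and velocity of joint rod between -0.01 and 0.01 m/s); the arm keeps its last pose, push and grip.
It fails at once if the vial takes a squeeze or knock of more than 75 N (contact force between vial and anything else above 75 N).
It fails at once if the vial is dropped: out of the fingers while more than 24 mm above where it stands (height (world z) of vial_center above 0.062 m and contact force between the fingers and vial below 0.05 N).
It fails at once if a bystander is shifted by more than 20 mm or knocked over (distance of any of bottle0, bottle1, bottle2, beaker, flask, jar, pipette from where it was at the start of the episode above 0.02 m or angle between any of bottle0, bottle1, bottle2, beaker, flask, jar, pipette's own z axis and vertical above 0.4 rad).
It also fails if it takes over 54 s, if anything falls off the work surface, if the arm or the gripper's body presses on something with over 40 N, if the wrist force passes 120 N, or if a joint passes its speed limit or range.

## Working session

There is one attempt and no reset: what is moved stays moved. The work goes in short steps, Python scripts to look and compute and a tool call to move; the robot and the scene stay as the last step left them, time stands still between calls to the robot, and variables do not carry over. Pictures are saved under pics/ and viewed, and the job is handed in when it is done.

Besides the shell and the picture viewer there is one more tool, called after ">>>" as a command line: name --pt "numbers of a row" for each row, then --argument value for the rest. apply_moves: Moves the arm, as the interface text tells. Its arguments: {"type":"object","properties":{"moves":{"type":"array","items":{"type":"array","items":{"type":"number"}}},"hand":{"type":"number"},"grip_force":{"type":"number"}},"required":["moves"]}

```bash
ls; mkdir -p pics; python3 - <<'E'
from plant import status, imaging, r
import cv2
print(status.get_state()); print(r.grasp_offset)
for n in("scene","top"):
    p,d=imaging.capture(n); cv2.imwrite(f"pics/{n}0.png",p)
    import numpy as np; np.save(f"pics/{n}0.npy",d)
    print(n,imaging.camera_info(n))
E
```

```text
pics
{'time_s': 0.0, 'joints': array([ 8.42303291e+01,  2.05910500e+01,  6.32680933e-01, -1.96205464e-02,
       -7.01356631e+01, -1.65077969e+01]), 'qd': array([-0.00928652,  0.04655365,  0.0041361 , -0.04478006, -0.01886394,
        0.01640225]), 'joint_torque': array([-2.07930789e-03, -5.82718277e+01,  2.93066365e+01,  6.99753195e+00,
        7.07507323e-03, -1.52584389e-04]), 'tcp_pos': array([0.2557191 , 0.62414826, 0.22562031]), 'eef_rot': array([ 1.79904602e+02, -9.03716412e-03, -2.22841424e+01]), 'contact_force': array([-0.26696398,  0.63236051,  0.15239397]), 'moment': array([-0.04862239, -0.00221995, -0.02235619]), 'gripper_width': 0.0874491087052148}
0.0188
scene {'fx': 476.26088806211146, 'fy': 476.26088806211146, 'cx': 320.8397770333664, 'cy': 235.63123099504782, 'k1': 0.011609607034791941, 'T': array([[-0.32951903, -0.59990528,  0.72906163,  1.14758102],
       [ 0.94392041, -0.22631181,  0.24041053,  0.31076985],
       [ 0.02077172,  0.767396  ,  0.64083689,  0.61708005],
       [ 0.        ,  0.        ,  0.        ,  1.        ]])}
top {'fx': 436.2242720113582, 'fy': 436.2242720113582, 'cx': 317.3706537576019, 'cy': 245.67596601888758, 'k1': -0.005530623533287803, 'T': array([[ 0.01293989,  0.97248625, -0.23260063,  0.35519429],
       [-0.99990318,  0.01139405, -0.00798828,  0.12533597],
       [-0.00511823,  0.23268148,  0.97253953,  0.92720829],
       [ 0.        ,  0.        ,  0.        ,  1.        ]])}
```

View pics/scene0.png

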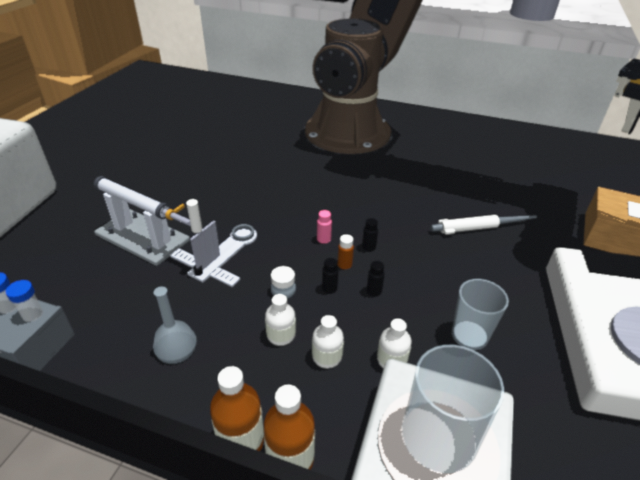

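View pics/top0.png

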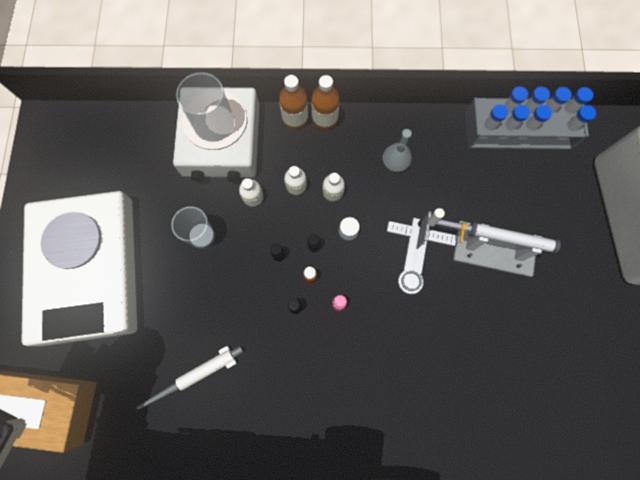

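```bash
cat > h.py <<'E'
import numpy as np,cv2
from plant import status, imaging, r
from scipy.spatial.transform import Rotation as Ro
def ray(ci,u,v):
    x=(u-ci['cx'])/ci['fx'];y=(v-ci['cy'])/ci['fy']
    a,b=x,y
    for _ in range(10):
        k=1+ci['k1']*(a*a+b*b);a,b=x/k,y/k
    T=ci['T'];return T[:3,3],T[:3,:3]@np.array([a,-b,-1.])
def onz(ci,u,v,z):
    o,d=ray(ci,u,v);return o+d*(z-o[2])/d[2]
def proj(ci,p):
    T=ci['T'];q=T[:3,:3].T@(np.array(p)-T[:3,3]);a,b=q[0]/-q[2],-q[1]/-q[2]
    k=1+ci['k1']*(a*a+b*b);return ci['fx']*a*k+ci['cx'],ci['fy']*b*k+ci['cy']
def tri(rays):
    A=np.zeros((3,3));B=np.zeros(3)
    for o,d in rays:
        d=d/np.linalg.norm(d);M=np.eye(3)-np.outer(d,d);A+=M;B+=M@o
    return np.linalg.solve(A,B)
E
python3 - <<'E'
import cv2
t=cv2.imread('pics/top0.png');s=cv2.imread('pics/scene0.png')
cv2.imwrite('pics/t_a.png',cv2.resize(t[200:320,380:580],None,fx=4,fy=4,interpolation=cv2.INTER_CUBIC))
cv2.imwrite('pics/t_b.png',cv2.resize(t[210:320,255:375],None,fx=5,fy=5,interpolation=cv2.INTER_CUBIC))
cv2.imwrite('pics/s_a.png',cv2.resize(s[160:300,80:280],None,fx=4,fy=4,interpolation=cv2.INTER_CUBIC))
cv2.imwrite('pics/s_b.png',cv2.resize(s[200:310,300:400],None,fx=5,fy=5,interpolation=cv2.INTER_CUBIC))
E
```

```text
(no output)
```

View pics/t_a.png

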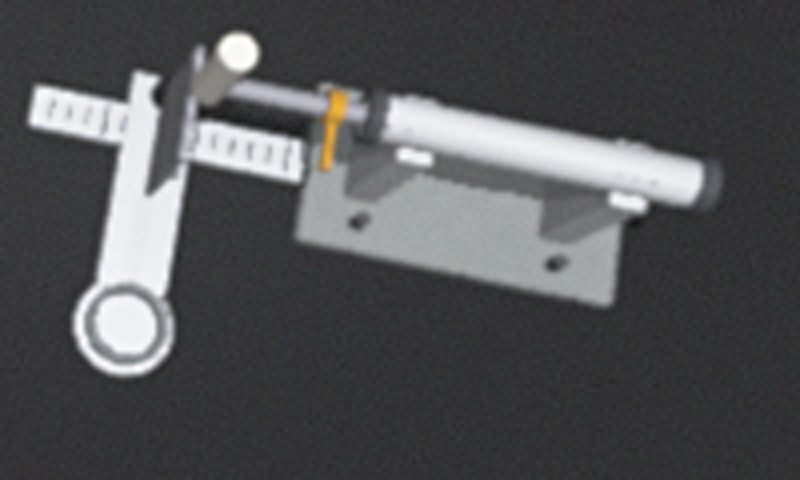

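View pics/t_b.png

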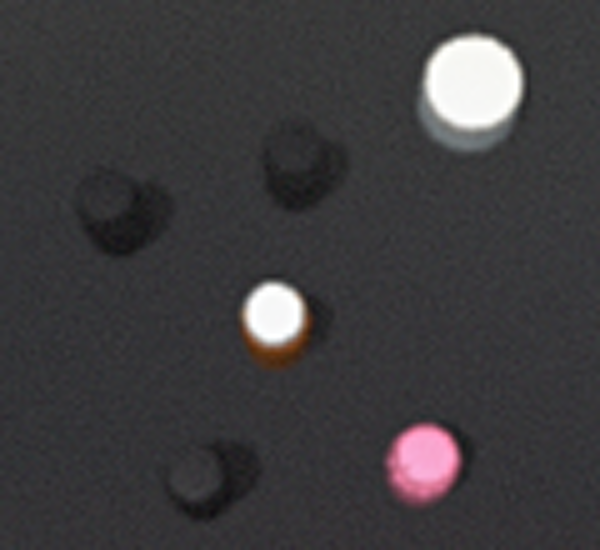

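View pics/s_a.png

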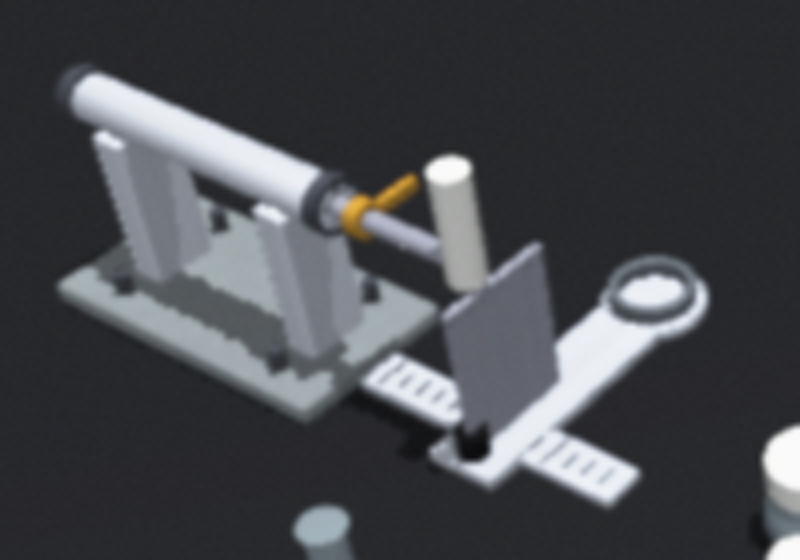

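View pics/s_b.png

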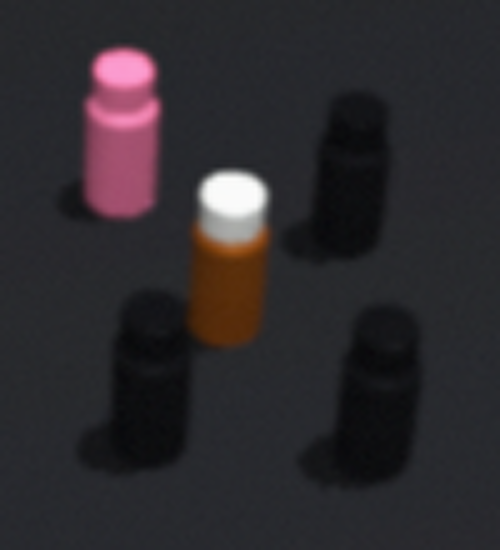

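```bash
python3 - <<'E'
from h import *
ct=imaging.camera_info('top');cs=imaging.camera_info('scene')
def T(x,y,ox,oy,f): return ((x+.5)/f-.5+ox,(y+.5)/f-.5+oy)
ta=lambda x,y:T(x,y,380,200,4); tb=lambda x,y:T(x,y,255,210,5)
sa=lambda x,y:T(x,y,80,160,4); sb=lambda x,y:T(x,y,300,200,5)
def rep(n,t,s,z):
    print(n,'top',onz(ct,*t,z).round(4),'scene',onz(cs,*s,z).round(4),'tri',tri([ray(ct,*t),ray(cs,*s)]).round(4))
rep('vial',tb(275,313),sb(233,193),.064)
rep('seat',ta(125,323),sa(653,291),.016)
rep('head',ta(238,51),sa(449,170),.150)
rep('pink',tb(427,458),sb(124,70),.064)
rep('b1',tb(110,192),sb(386,325),.064)
rep('b2',tb(295,147),sb(155,313),.064)
rep('b3',tb(195,473),sb(360,110),.064)
rep('jar',tb(472,82),((0,0)),.042)
rep('finA',ta(200,48),sa(445,315),.088)
rep('finB',ta(187,157),sa(541,245),.088)
rep('needletip',ta(326,168),sa(414,180),.1)
rep('sleevetop mouth',ta(372,100),sa(322,172),.112)
rep('sleevetop end',ta(712,172),sa(80,68),.112)
# depth-based sleeve
E
```

```text
vial top [0.5068 0.1473 0.064 ] scene [0.509  0.1485 0.064 ] tri [0.507  0.1476 0.0622]
seat top [ 0.5003 -0.0651  0.016 ] scene [ 0.5086 -0.0621  0.016 ] tri [ 0.5014 -0.0664  0.0092]
head top [ 0.6076 -0.0944  0.15  ] scene [ 0.6099 -0.0926  0.15  ] tri [ 0.6079 -0.0945  0.1483]
pink top [0.4495 0.0863 0.064 ] scene [0.4537 0.0879 0.064 ] tri [0.4497 0.0864 0.0608]
b1 top [0.5558 0.2153 0.064 ] scene [0.5572 0.2173 0.064 ] tri [0.556  0.2162 0.0626]
b2 top [0.5756 0.1403 0.064 ] scene [0.579 0.142 0.064] tri [0.5762 0.1408 0.0612]
b3 top [0.4424 0.1778 0.064 ] scene [0.4456 0.1792 0.064 ] tri [0.4426 0.1783 0.0615]
jar top [0.6103 0.0665 0.042 ] scene [-0.5138 -1.7209  0.042 ] tri [ 0.6396 -0.0301  0.4408]
finA top [ 0.6291 -0.0929  0.088 ] scene [ 0.6308 -0.0928  0.088 ] tri [ 0.6296 -0.0935  0.0867]
finB top [ 0.5723 -0.0838  0.088 ] scene [ 0.5737 -0.0784  0.088 ] tri [ 0.5719 -0.0821  0.0863]
needletip top [ 0.5645 -0.1484  0.1   ] scene [ 0.5647 -0.1464  0.1   ] tri [ 0.5642 -0.1477  0.0996]
sleevetop mouth top [ 0.5957 -0.1689  0.112 ] scene [ 0.5875 -0.1768  0.112 ] tri [ 0.5947 -0.1684  0.1184]
sleevetop end top [ 0.5616 -0.3297  0.112 ] scene [ 0.5562 -0.3307  0.112 ] tri [ 0.5603 -0.327   0.1156]
```

```bash
cat >> h.py <<'E'
def need(p,yaw,s=None):
    s=s or status.get_state()
    R0=Ro.from_euler('xyz',s['eef_rot'],degrees=True)
    d=R0.inv().apply(np.array(p)-s['tcp_pos'])/0.2
    w=(R0.inv()*Ro.from_euler('xyz',[180,0,yaw],degrees=True)).as_rotvec(degrees=True)/90
    print('need',np.r_[d,w].round(4), 'tcp',s['tcp_pos'].round(4),s['eef_rot'].round(2),'t',round(s['time_s'],2),'w',round(s['gripper_width'],4),'F',s['contact_force'].round(2))
E
python3 -c "
from h import *
need([.48,.16,.23],-12)"
```

```text
need [ 1.9177e+00  1.7225e+00 -1.8700e-02  1.0000e-03  0.0000e+00 -1.1420e-01] tcp [0.2557 0.6242 0.2257] [ 1.7991e+02 -1.0000e-02 -2.2280e+01] t 0.1 w 0.0877 F [ 0.65 -0.08 -0.61]
```

>>> apply_moves --pt "0.2 0.18 0 0 0 -0.03" --pt "0.45 0.4 0 0 0 -0.06" --pt "0.7 0.62 0 0 0 -0.09" --pt "0.95 0.85 0 0 0 -0.114" --pt "0.95 0.85 0 0 0 -0.114" --pt "0.95 0.85 0 0 0 -0.114" --hand -0.2

```text
time_s: 0.85
tcp_pos: [0.3675, 0.3942, 0.2262]
eef_rot: [179.9, 0.0, -12.1]
contact_force: [-0.3, -0.1, 0.2]
gripper_width: 0.0527
```

```bash
python3 -c "
from h import *
need([.48,.16,.23],-12)"
```

```text
need [ 7.9600e-01  1.0265e+00 -1.8100e-02  7.0000e-04  1.0000e-04 -1.4000e-03] tcp [0.3675 0.3942 0.2262] [ 1.7994e+02  1.0000e-02 -1.2130e+01] t 0.85 w 0.0527 F [-0.32 -0.08  0.2 ]
```

>>> apply_moves --pt "0.2 0.25 0 0 0 0" --pt "0.4 0.5 0 0 0 0" --pt "0.6 0.75 0 0 0 0" --pt "0.8 1.0 0 0 0 0" --pt "0.8 1.0 0 0 0 0" --pt "0.8 1.0 0 0 0 0" --pt "0.8 1.0 0 0 0 0"

```text
time_s: 1.72
tcp_pos: [0.4817, 0.1664, 0.2262]
eef_rot: [179.9, 0.0, -12.0]
contact_force: [-0.7, -0.4, 0.4]
gripper_width: 0.0524
```

```bash
python3 -c "
from h import *
c=imaging.camera_info('wrist');print(c)
p,d=imaging.capture('wrist');cv2.imwrite('pics/w1.png',p)
import pickle;pickle.dump((c,d),open('pics/w1.pkl','wb'))
need([.507,.1475,.1],-12)"
```

```text
{'fx': 353.8324805745628, 'fy': 353.8324805745628, 'cx': 323.1560277294927, 'cy': 235.4043517899848, 'k1': 0.003684744462627957, 'T': array([[-2.08056496e-01,  9.32930677e-01,  2.93858550e-01,
         5.61339084e-01],
       [-9.78116342e-01, -1.98738644e-01, -6.15741178e-02,
         1.49037017e-01],
       [ 9.56666351e-04, -3.00238745e-01,  9.53863607e-01,
         3.85323412e-01],
       [ 0.00000000e+00,  0.00000000e+00,  0.00000000e+00,
         1.00000000e+00]])}
need [ 1.442e-01  6.580e-02  6.313e-01  7.000e-04  2.000e-04 -2.000e-04] tcp [0.4816 0.1665 0.2262] [ 1.7994e+02  2.0000e-02 -1.2020e+01] t 1.77 w 0.0523 F [0.36 0.36 0.76]
```

View pics/w1.png

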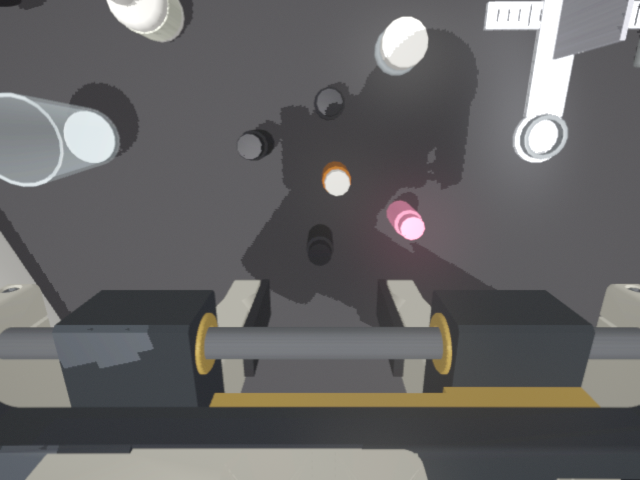

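```bash
python3 - <<'E'
from h import *
import pickle
c,d=pickle.load(open('pics/w1.pkl','rb'));p=cv2.imread('pics/w1.png')
g=p.min(2)
m=(g>190).astype('uint8'); m2=m*0; m2[165:198,320:355]=m[165:198,320:355]
M=cv2.moments(m2,True);u=(M['m10']/M['m00'],M['m01']/M['m00']);print(u,M['m00'],onz(c,*u,.064))
ct=imaging.camera_info('top');t=cv2.imread('pics/top0.png');m=(t.min(2)>170).astype('uint8');m2=m*0;m2[262:285,300:322]=m[262:285,300:322]
M=cv2.moments(m2,True);u=(M['m10']/M['m00'],M['m01']/M['m00']);print(u,M['m00'],onz(ct,*u,.064))
cv2.imwrite('pics/w1_s.png',cv2.resize(p[90:180,490:600],None,fx=6,fy=6,interpolation=cv2.INTER_CUBIC))
cv2.imwrite('pics/t0_s.png',cv2.resize(t[255:305,380:440],None,fx=10,fy=10,interpolation=cv2.INTER_CUBIC))
E
```

```text
(336.8553191489362, 182.7148936170213) 470.0 [0.50888574 0.14714359 0.064     ]
(309.20388349514565, 272.2718446601942) 103.0 [0.50661082 0.14809549 0.064     ]
```

View pics/w1_s.png

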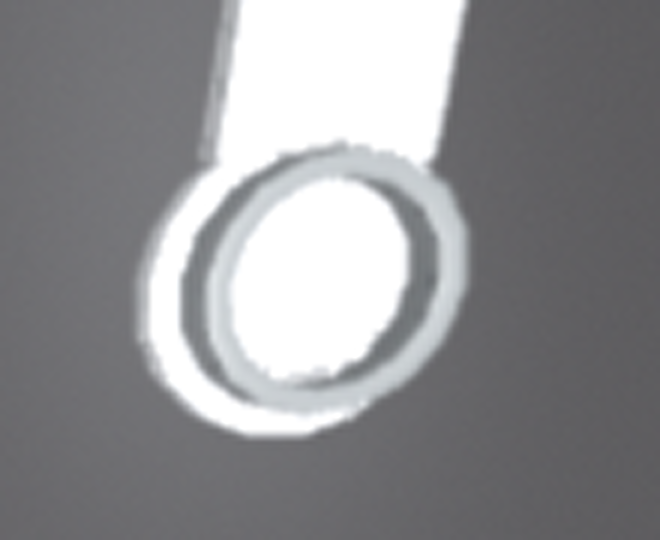

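View pics/t0_s.png

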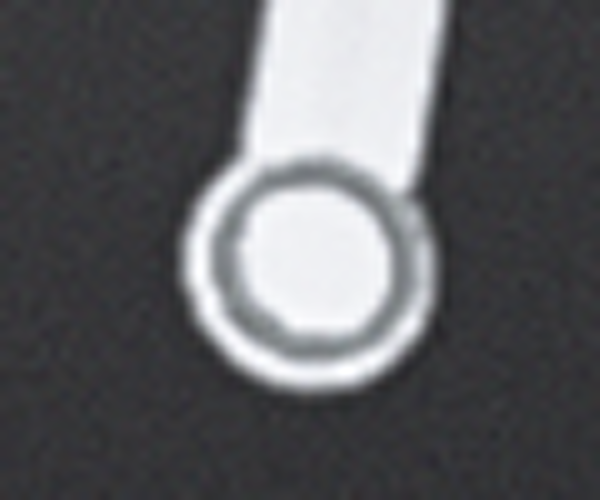

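```bash
python3 - <<'E'
from h import *
import pickle
c,d=pickle.load(open('pics/w1.pkl','rb'))
ct=imaging.camera_info('top')
f=lambda x,y,k,ox,oy:((x+.5)/k-.5+ox,(y+.5)/k-.5+oy)
print(onz(c,*f(337,278,6,490,90),.016), onz(ct,*f(318,258,10,380,255),.011),onz(ct,*f(311,271,10,380,255),.006))
need([.508,.1478,.1],-12);need([.508,.1478,.0165],-12)
E
```

```text
[ 0.50343797 -0.06755362  0.016     ] [ 0.50116336 -0.0671119   0.011     ] [ 0.4991496  -0.06657064  0.006     ]
need [ 1.487e-01  6.330e-02  6.313e-01  7.000e-04  2.000e-04 -2.000e-04] tcp [0.4816 0.1665 0.2262] [ 1.7994e+02  2.0000e-02 -1.2020e+01] t 1.77 w 0.0523 F [0.36 0.36 0.76]
need [ 1.4880e-01  6.2800e-02  1.0488e+00  7.0000e-04  2.0000e-04 -2.0000e-04] tcp [0.4816 0.1665 0.2262] [ 1.7994e+02  2.0000e-02 -1.2020e+01] t 1.77 w 0.0523 F [0.36 0.36 0.76]
```

>>> apply_moves --pt "0.1 0.04 0.1 0 0 0" --pt "0.15 0.064 0.3 0 0 0" --pt "0.15 0.064 0.5 0 0 0" --pt "0.15 0.064 0.63 0 0 0" --pt "0.15 0.064 0.63 0 0 0" --pt "0.15 0.064 0.63 0 0 0" --pt "0.15 0.064 0.63 0 0 0" --hand -0.2

```text
time_s: 2.65
tcp_pos: [0.5089, 0.1485, 0.1017]
eef_rot: [-180.0, -0.1, -12.0]
contact_force: [-0.3, -0.9, -0.9]
gripper_width: 0.0526
```

```bash
python3 -c "
from h import *
c=imaging.camera_info('wrist')
p,d=imaging.capture('wrist');cv2.imwrite('pics/w2.png',p)
s,d=imaging.capture('scene');cv2.imwrite('pics/s2.png',s[80:360,200:500].repeat(2,0).repeat(2,1))
import pickle;pickle.dump((c,d),open('pics/w2.pkl','wb'))
need([.508,.1478,.0165],-12)"
```

```text
need [-3.600e-03  2.300e-03  4.244e-01 -3.000e-04 -7.000e-04  0.000e+00] tcp [0.5087 0.1481 0.1014] [-1.7998e+02 -6.0000e-02 -1.2000e+01] t 2.75 w 0.0525 F [ 0.06 -0.12  0.89]
```

View pics/w2.png

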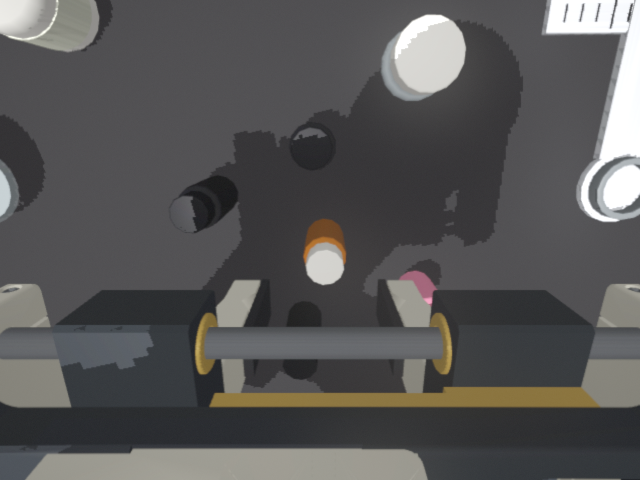

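View pics/s2.png

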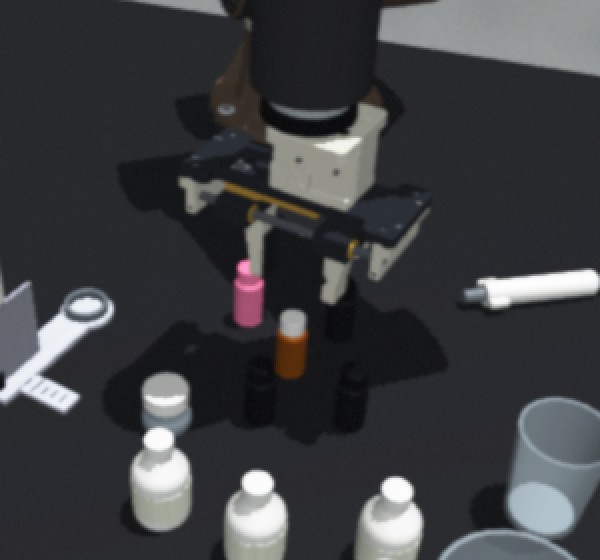

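```bash
python3 -c "
from h import *
import pickle
c,d=pickle.load(open('pics/w2.pkl','rb'))
print(onz(c,324.5,263.5,.064), proj(c,[.5087,.1481,.1014]))"
```

```text
[0.51064023 0.14671634 0.064     ] (np.float64(322.7944945538486), np.float64(295.6227667150067))
```

>>> apply_moves --pt "0 0.003 0.08 0 0 0" --pt "0 0.003 0.18 0 0 0" --pt "0 0.003 0.26 0 0 0" --pt "0 0.003 0.32 0 0 0" --pt "0 0.003 0.38 0 0 0" --pt "0 0.003 0.42 0 0 0" --pt "0 0.003 0.42 0 0 0" --pt "0 0.003 0.42 0 0 0" --pt "0 0.003 0.42 0 0 0"

```text
time_s: 3.88
tcp_pos: [0.509, 0.1478, 0.0179]
eef_rot: [-179.9, -0.1, -12.0]
contact_force: [0.2, -0.2, 0.3]
gripper_width: 0.0529
```

```bash
python3 -c "
from h import *
c=imaging.camera_info('wrist')
p,d=imaging.capture('wrist');cv2.imwrite('pics/w3.png',p)
need([.508,.1478,.0165],-12)"
```

```text
need [-0.0047  0.0006  0.0067 -0.0007 -0.0011  0.    ] tcp [0.5089 0.1477 0.0178] [-1.7994e+02 -1.0000e-01 -1.2000e+01] t 3.92 w 0.0526 F [0.11 0.13 0.39]
```

View pics/w3.png

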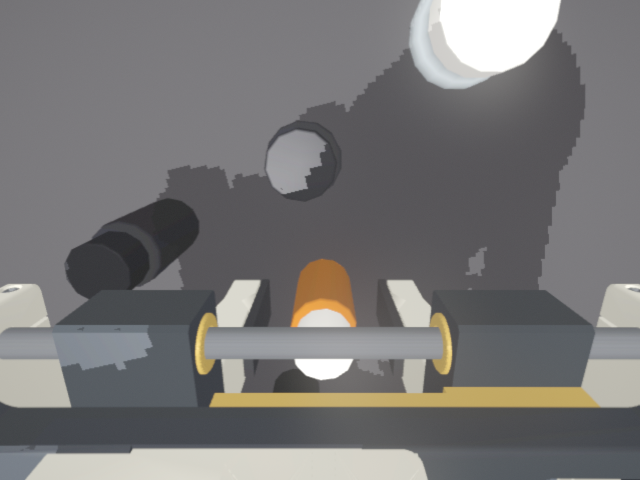

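```bash
python3 -c "
from h import *
c=imaging.camera_info('wrist')
print(proj(c,[.5089,.1477,.064]),onz(c,324,343,.064))"
```

```text
(np.float64(321.48492803161656), np.float64(352.6659075300342)) [0.51279295 0.14591759 0.064     ]
```

>>> apply_moves --pt "0 0 0 0 0 0" --pt "0 0 0 0 0 0" --pt "0 0 0 0 0 0" --pt "0 0 0 0 0 0" --pt "0 0 0 0 0 0" --pt "0 0 0 0 0 0" --hand 0.45 --grip_force 8

```text
time_s: 4.68
tcp_pos: [0.5089, 0.1477, 0.0179]
eef_rot: [-179.9, -0.1, -12.0]
contact_force: [0.1, 0.4, 2.0]
gripper_width: 0.0275
```

>>> apply_moves --pt "0 0 0 0 0 0" --pt "0 0 0 0 0 0" --pt "0 0 -0.02 0 0 0" --pt "0 0 -0.05 0 0 0" --pt "0 0 -0.08 0 0 0" --pt "0 0 -0.08 0 0 0" --pt "0 0 -0.08 0 0 0" --hand 1 --grip_force 10

```text
time_s: 5.55
tcp_pos: [0.5089, 0.1477, 0.034]
eef_rot: [-179.9, -0.1, -12.0]
contact_force: [-0.5, -0.9, -0.1]
gripper_width: 0.0274
```

```bash
python3 -c "
from h import *
p,d=imaging.capture('wrist');cv2.imwrite('pics/w4.png',p)
s,d=imaging.capture('scene');cv2.imwrite('pics/s4.png',s[80:360,200:500].repeat(2,0).repeat(2,1))
need([.5,-.067,.11],-12)"
```

```text
need [ 1.8060e-01  1.0586e+00 -3.8190e-01 -6.0000e-04 -1.0000e-03  0.0000e+00] tcp [0.5088 0.1476 0.0338] [-1.7995e+02 -9.0000e-02 -1.2000e+01] t 5.65 w 0.0274 F [-0.15  0.52 -0.54]
```

View pics/s4.png

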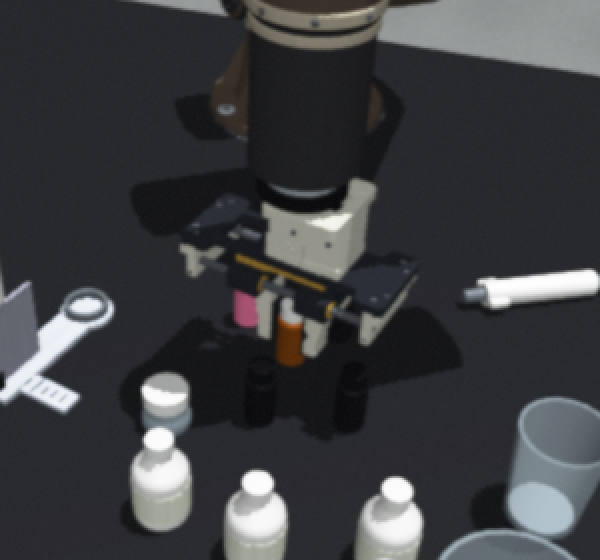

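>>> apply_moves --pt "0 0 -0.1 0 0 0" --pt "0 0 -0.22 0 0 0" --pt "0 0 -0.34 0 0 0" --pt "0 0 -0.4 0 0 0" --pt "0.02 0.12 -0.4 0 0 0" --pt "0.05 0.3 -0.4 0 0 0" --pt "0.08 0.5 -0.4 0 0 0" --pt "0.12 0.7 -0.4 0 0 0" --pt "0.16 0.9 -0.4 0 0 0" --pt "0.18 1.0 -0.4 0 0 0" --pt "0.18 1.0 -0.4 0 0 0" --pt "0.18 1.0 -0.4 0 0 0"

```text
time_s: 7.15
tcp_pos: [0.5022, -0.0553, 0.1133]
eef_rot: [-180.0, -0.1, -12.0]
contact_force: [-0.3, 1.3, -0.3]
gripper_width: 0.0275
```

```bash
python3 -c "
from h import *
import pickle
c=imaging.camera_info('wrist')
p,d=imaging.capture('wrist');cv2.imwrite('pics/w5.png',p)
pickle.dump((c,d),open('pics/w5.pkl','wb'))
need([.502,-.067,.11],-12)"
```

```text
need [ 0.0112  0.059   0.0169 -0.0005 -0.0008  0.0003] tcp [ 0.5023 -0.055   0.1134] [-1.7995e+02 -7.0000e-02 -1.1980e+01] t 7.2 w 0.0271 F [-0.05 -0.01 -0.77]
```

View pics/w5.png

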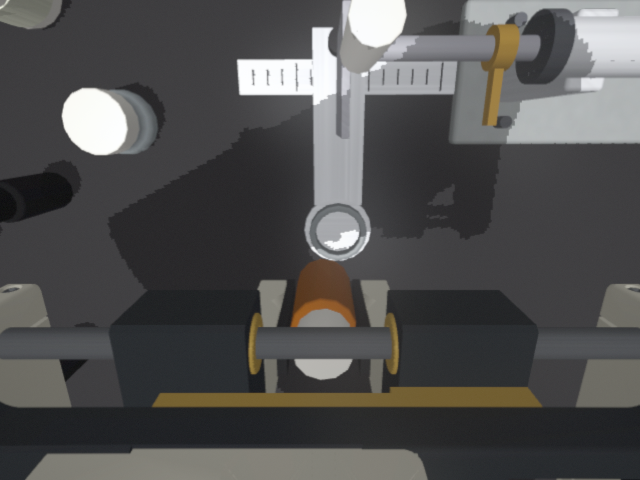

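```bash
python3 - <<'E'
from h import *
import pickle
def P(c,d,u,v):
    z=np.median(d[int(v)-1:int(v)+2,int(u)-1:int(u)+2]);o,r_=ray(c,u,v);return (o+r_*z).round(4)
c,d=pickle.load(open('pics/w1.pkl','rb'));print(P(c,d,337,183),P(c,d,450,250), P(c,d,200,200))
c,d=pickle.load(open('pics/w2.pkl','rb'));print(P(c,d,324.5,263.5),P(c,d,200,320),P(c,d,470,180))
c,d=pickle.load(open('pics/w5.pkl','rb'));print(P(c,d,325,350),P(c,d,338,232),P(c,d,200,200),P(c,d,480,200))
print(c['T'])
p=cv2.imread('pics/w5.png')
cv2.imwrite('pics/w5_s.png',cv2.resize(p[190:275,290:390],None,fx=7,fy=7,interpolation=cv2.INTER_CUBIC))
E
```

```text
[0.5088 0.1471 0.0652] [0.3951 0.0344 0.0009] [0.5113 0.2983 0.0007]
[ 0.2914  0.1913 -0.4925] [ 0.2386  0.4861 -0.4358] [ 0.3267 -0.2917 -0.8706]
[ 0.5294 -0.0622  0.1974] [ 0.5006 -0.0674  0.007 ] [0.5467 0.0329 0.0011] [ 0.5013 -0.1806  0.0008]
[[-2.07638894e-01  9.33562078e-01  2.92143691e-01  5.81565580e-01]
 [-9.78205048e-01 -1.97861371e-01 -6.29742909e-02 -7.29123366e-02]
 [-9.86458651e-04 -2.98852345e-01  9.54298854e-01  2.72545410e-01]
 [ 0.00000000e+00  0.00000000e+00  0.00000000e+00  1.00000000e+00]]
```

View pics/w5_s.png

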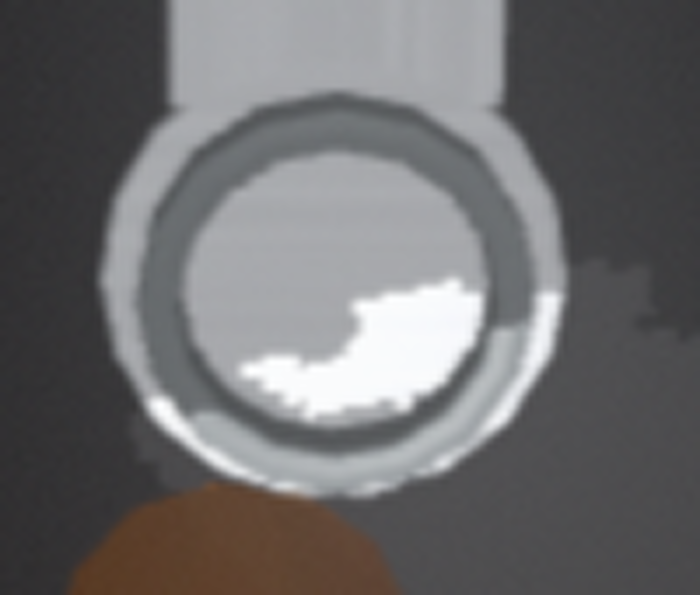

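```bash
python3 - <<'E'
from h import *
import pickle
c,d=pickle.load(open('pics/w5.pkl','rb'))
print(onz(c,337.4,230.6,.016))
E
python3 -c "
from h import *
need([.5033,-.0675,.06],-12)"
```

```text
[ 0.50451961 -0.06731534  0.016     ]
need [ 0.0177  0.0603  0.2669 -0.0005 -0.0008  0.0003] tcp [ 0.5023 -0.055   0.1134] [-1.7995e+02 -7.0000e-02 -1.1980e+01] t 7.2 w 0.0271 F [-0.05 -0.01 -0.77]
```

>>> apply_moves --pt "0.008 0.03 0 0 0 0" --pt "0.016 0.06 0 0 0 0" --pt "0.016 0.06 0.08 0 0 0" --pt "0.016 0.06 0.18 0 0 0" --pt "0.016 0.06 0.27 0 0 0" --pt "0.016 0.06 0.27 0 0 0" --pt "0.016 0.06 0.27 0 0 0" --pt "0.016 0.06 0.27 0 0 0"

```text
time_s: 8.2
tcp_pos: [0.5036, -0.0673, 0.0602]
eef_rot: [-179.9, -0.1, -12.0]
contact_force: [0.0, -0.2, 0.7]
gripper_width: 0.0272
```

```bash
python3 -c "
from h import *
s,d=imaging.capture('scene');cv2.imwrite('pics/s6.png',cv2.resize(s[160:300,160:310],None,fx=5,fy=4.2857*5/4.2857,interpolation=cv2.INTER_CUBIC)[:600])
s,d=imaging.capture('wrist');cv2.imwrite('pics/w6.png',s)
need([.5031,-.0673,.035],-12)"
```

```text
need [-0.0018  0.0005  0.1253 -0.0009 -0.0015  0.0003] tcp [ 0.5034 -0.0673  0.0601] [-1.7992e+02 -1.4000e-01 -1.1970e+01] t 8.3 w 0.0276 F [-0.33  0.33  0.48]
```

View pics/s6.png

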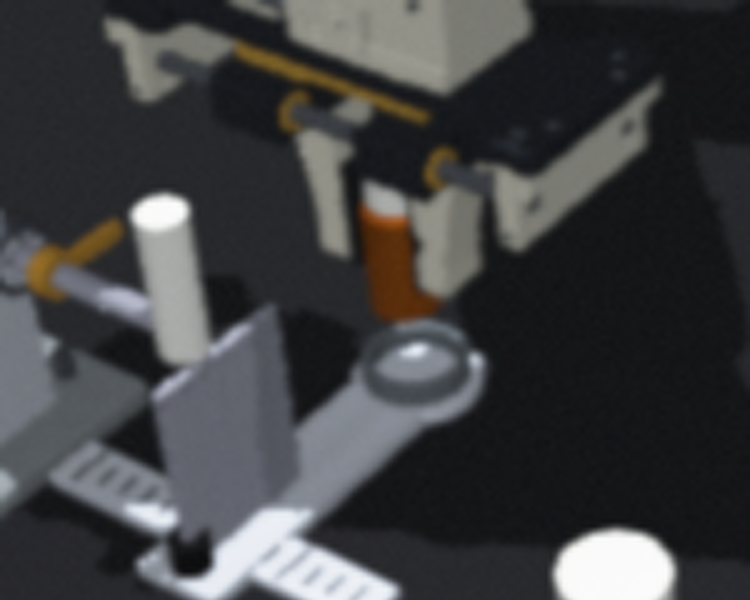

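View pics/w6.png

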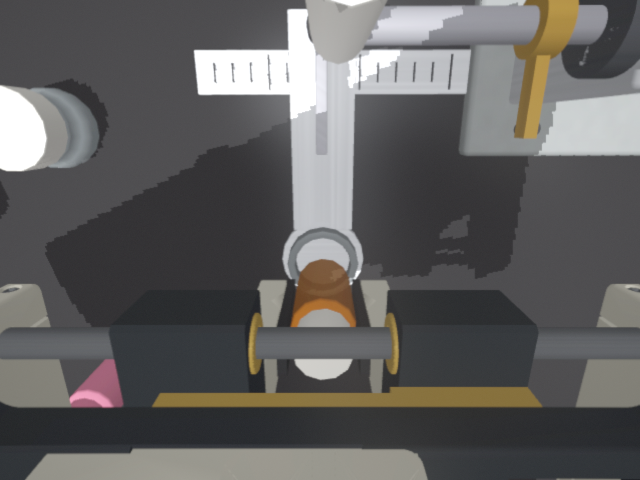

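```bash
python3 - <<'E'
from h import *
p=cv2.imread('pics/w6.png')
cv2.imwrite('pics/w6_s.png',cv2.resize(p[215:315,270:380],None,fx=6,fy=6,interpolation=cv2.INTER_CUBIC))
c=imaging.camera_info('scene')
for z in (.016,.006): print(proj(c,[.5034,-.0673,z]),proj(c,[.5014,-.0671,z]))
E
```

```text
(np.float64(241.70889935584623), np.float64(230.21951703986872)) (np.float64(242.25347774634093), np.float64(229.6468592486808))
(np.float64(242.1379348999585), np.float64(234.09569238751243)) (np.float64(242.67823055262846), np.float64(233.52113895586427))
```

View pics/w6_s.png

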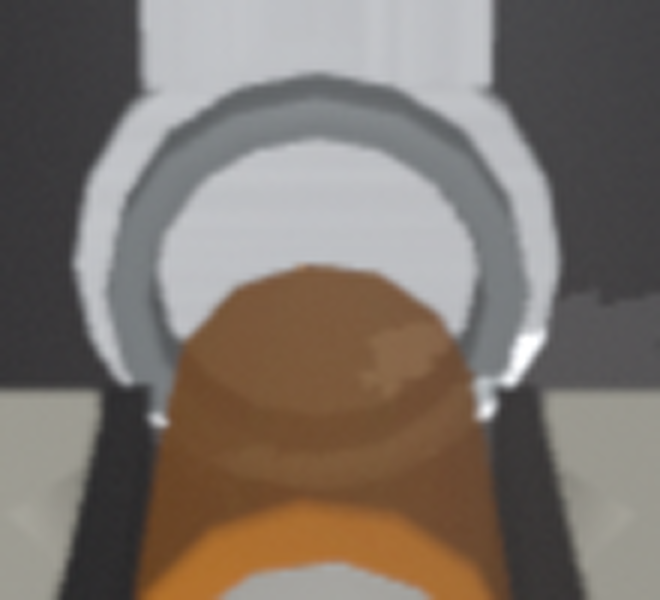

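```bash
python3 - <<'E'
from h import *
c=imaging.camera_info('wrist');tx=np.array([np.cos(np.radians(-12)),np.sin(np.radians(-12)),0])
a=onz(c,322.8,227.2,.016)-.022*tx; b=onz(c,322,258.5,.0423)-.014*tx
print(a,b)
for uL,uR in((161,477),): pass
E
```

```text
[ 0.5041656 -0.0677658  0.016    ] [ 0.50239434 -0.06702647  0.0423    ]
```

>>> apply_moves --pt "0.004 0 0.03 0 0 0" --pt "0.006 0 0.06 0 0 0" --pt "0.006 0 0.09 0 0 0" --pt "0.006 0 0.12 0 0 0" --pt "0.006 0 0.14 0 0 0" --pt "0.006 0 0.14 0 0 0" --pt "0.006 0 0.14 0 0 0"

```text
time_s: 9.18
tcp_pos: [0.5048, -0.0675, 0.0322]
eef_rot: [-179.9, -0.1, -12.0]
contact_force: [0.4, -1.3, -0.5]
gripper_width: 0.0279
```

```bash
python3 -c "
from h import *
s,d=imaging.capture('wrist');cv2.imwrite('pics/w7.png',cv2.resize(s[215:315,270:380],None,fx=6,fy=6,interpolation=cv2.INTER_CUBIC))
need([.504,-.0675,.0238],-12)"
```

```text
need [-0.0041  0.001   0.0421 -0.0009 -0.0017  0.0004] tcp [ 0.5048 -0.0675  0.0322] [-1.7992e+02 -1.5000e-01 -1.1970e+01] t 9.22 w 0.0276 F [ 0.87 -0.09  0.11]
```

View pics/w7.png

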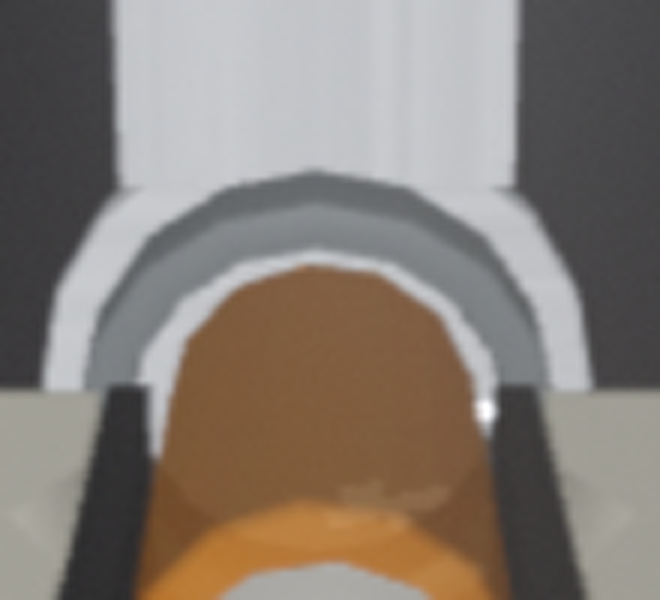

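```bash
python3 - <<'E'
from h import *
c=imaging.camera_info('wrist');tx=np.array([np.cos(np.radians(-12)),np.sin(np.radians(-12)),0])
f=lambda x,y:(270+(x+.5)/6-.5,215+(y+.5)/6-.5)
print(onz(c,*f(318,205),.016)-.022*tx,onz(c,*f(318,250),.016)-.017*tx,onz(c,*f(318,172),.006)-.022*tx, onz(c,*f(315,265),.0144)-.014*tx)
E
```

```text
[ 0.50186119 -0.06712392  0.016     ] [ 0.5026344  -0.06729087  0.016     ] [ 0.50156685 -0.06702869  0.006     ] [ 0.50363726 -0.06722627  0.0144    ]
```

>>> apply_moves --pt "-0.003 0 0 0 0 0" --pt "-0.006 0 0 0 0 0" --pt "-0.006 0 0.01 0 0 0" --pt "-0.006 0 0.02 0 0 0" --pt "-0.006 0 0.03 0 0 0" --pt "-0.006 0 0.036 0 0 0" --pt "-0.006 0 0.04 0 0 0" --pt "-0.006 0 0.04 0 0 0"

```text
time_s: 10.22
tcp_pos: [0.5036, -0.0673, 0.0242]
eef_rot: [-179.9, -0.1, -12.0]
contact_force: [1.1, -0.8, -0.6]
gripper_width: 0.0276
```

```bash
python3 -c "
from h import *
s,d=imaging.capture('wrist');cv2.imwrite('pics/w8.png',cv2.resize(s[215:315,270:380],None,fx=6,fy=6,interpolation=cv2.INTER_CUBIC))
need([.504,-.0675,.0238],-12)"
```

```text
need [ 0.0019  0.001   0.002  -0.0009 -0.0017  0.0004] tcp [ 0.5037 -0.0672  0.0242] [-1.7992e+02 -1.5000e-01 -1.1970e+01] t 10.28 w 0.0272 F [-0.22 -0.45 -0.55]
```

View pics/w8.png

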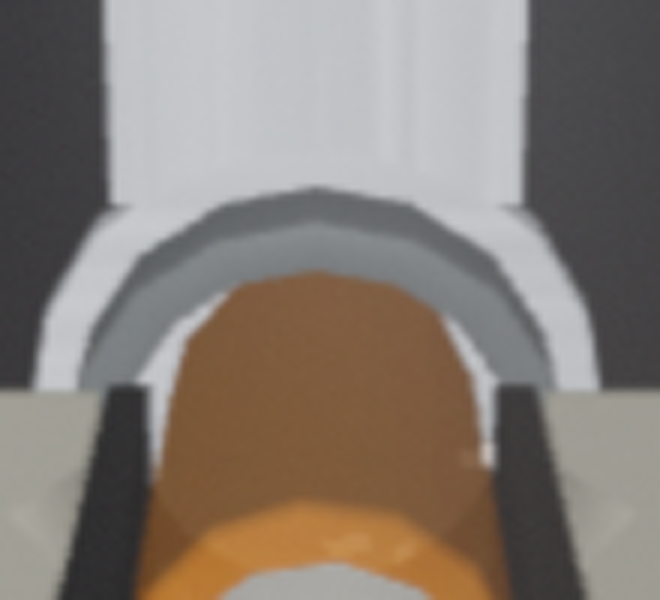

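>>> apply_moves --pt "0 0 0.002 0 0 0" --pt "0 0 0.003 0 0 0" --pt "0 0 0.003 0 0 0" --pt "0 0 0.003 0 0 0"

```text
time_s: 10.78
tcp_pos: [0.5038, -0.0672, 0.0238]
eef_rot: [-179.9, -0.2, -12.0]
contact_force: [-0.3, 0.6, 5.1]
gripper_width: 0.0277
```

>>> apply_moves --pt "0 0 0 0 0 0" --pt "0 0 0 0 0 0" --pt "0 0 0 0 0 0" --pt "0 0 0 0 0 0" --hand -0.1

```text
time_s: 11.28
tcp_pos: [0.5038, -0.0673, 0.0238]
eef_rot: [-179.9, -0.2, -12.0]
contact_force: [0.8, 0.5, -0.5]
gripper_width: 0.0481
```

```bash
python3 -c "
from h import *
s,d=imaging.capture('wrist');cv2.imwrite('pics/w9.png',s)
need([.504,-.0675,.12],-12)"
```

```text
need [ 2.700e-03  4.000e-04 -4.811e-01 -1.000e-03 -1.900e-03  4.000e-04] tcp [ 0.5038 -0.0672  0.0238] [-1.7991e+02 -1.7000e-01 -1.1960e+01] t 11.32 w 0.0479 F [0.5  0.12 0.92]
```

View pics/w9.png

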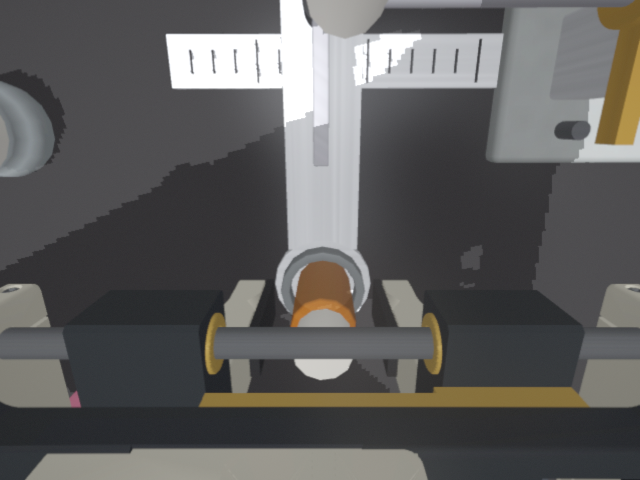

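>>> apply_moves --pt "0 0 -0.08 0 0 0" --pt "0 0 -0.2 0 0 0" --pt "0 0 -0.35 0 0 0" --pt "0 0 -0.55 0 0 0" --pt "0 0 -0.75 0 0 0" --pt "0 0 -0.9 0 0 0" --pt "0 0 -0.9 0 0 0" --pt "0 0 -0.9 0 0 0" --pt "0 0 -0.9 0 0 0"

```text
time_s: 12.45
tcp_pos: [0.5026, -0.0675, 0.2027]
eef_rot: [-180.0, -0.1, -12.0]
contact_force: [0.1, -0.5, 0.1]
gripper_width: 0.0482
```

```bash
python3 -c "
from h import *
import pickle
c=imaging.camera_info('wrist')
s,d=imaging.capture('wrist');cv2.imwrite('pics/w10.png',s);pickle.dump((c,d),open('pics/w10.pkl','wb'))
s,d=imaging.capture('scene');cv2.imwrite('pics/s10.png',cv2.resize(s[160:300,120:310],None,fx=4,fy=4,interpolation=cv2.INTER_CUBIC))
need([.6079,-.0945,.2],-12)"
```

```text
need [ 5.42e-01  2.33e-02  1.52e-02 -5.00e-04 -9.00e-04  4.00e-04] tcp [ 0.5028 -0.0675  0.2029] [-1.7995e+02 -8.0000e-02 -1.1960e+01] t 12.55 w 0.0482 F [-0.09 -0.86 -0.45]
```

View pics/w10.png

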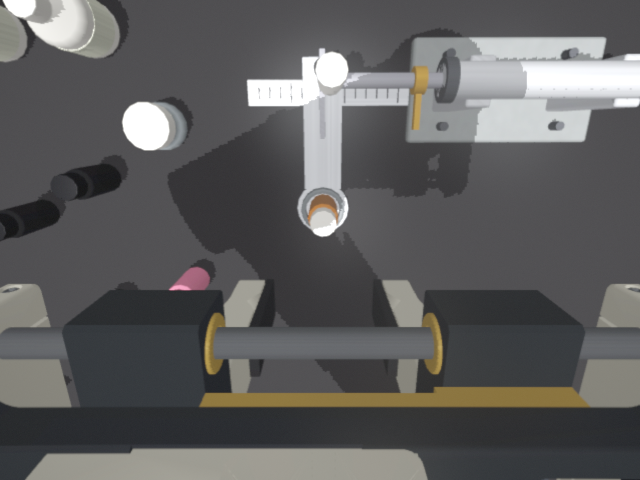

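View pics/s10.png

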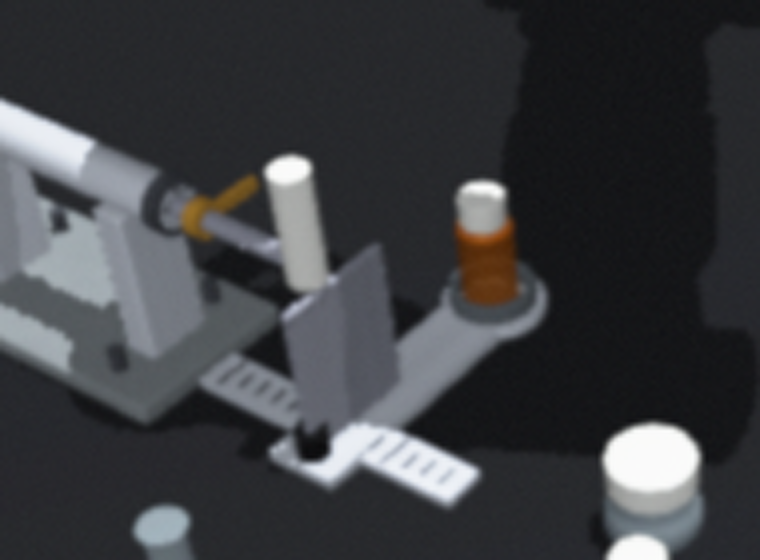

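```bash
python3 -c "
import cv2
p=cv2.imread('pics/w10.png')
cv2.imwrite('pics/w10_s.png',cv2.resize(p[40:160,295:445],None,fx=5,fy=5,interpolation=cv2.INTER_CUBIC))"
```

```text
(no output)
```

View pics/w10_s.png

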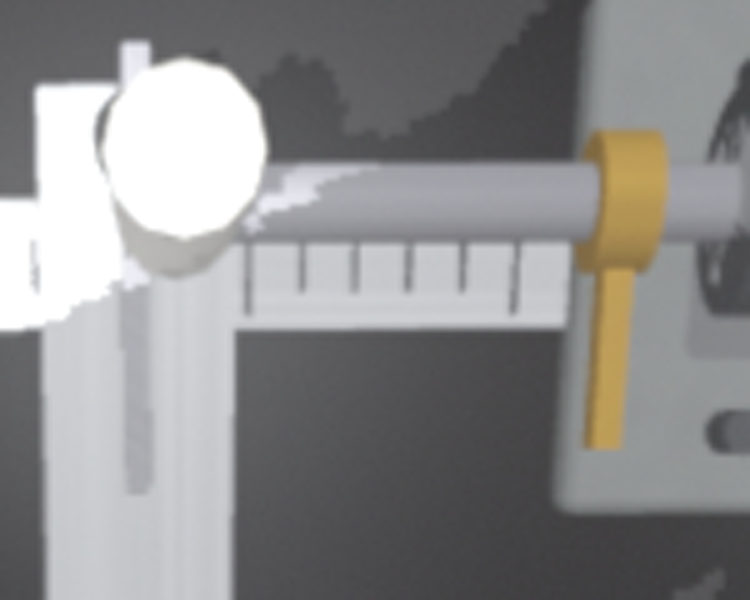

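```bash
python3 - <<'E'
from h import *
import pickle
c,d=pickle.load(open('pics/w10.pkl','rb'))
f=lambda x,y:(295+(x+.5)/5-.5,40+(y+.5)/5-.5)
fa=onz(c,*f(136,42),.088);fb=onz(c,*f(137,492),.088)
na=onz(c,*f(617,280),.102);nb=onz(c,*f(606,448),.102)
h=onz(c,*f(185,148),.15)
for n,v in zip('fa fb na nb h'.split(),(fa,fb,na,nb,h)):print(n,v.round(4))
u=(fb-fa)/np.linalg.norm(fb-fa);print('len',np.linalg.norm(fb-fa),'ang y',np.degrees(np.arctan2(u[1],u[0])))
for ang in (12,13):
    ux=np.array([np.sin(np.radians(ang)),np.cos(np.radians(ang)),0])
    print(ang,'fin',fa@ux,fb@ux,'need',na@ux,nb@ux,'h',h@ux)
need([h[0],h[1],.2],-12)
E
```

```text
fa [ 0.6319 -0.0943  0.088 ]
fb [ 0.5728 -0.0819  0.088 ]
na [ 0.5871 -0.1522  0.102 ]
nb [ 0.5655 -0.1479  0.102 ]
h [ 0.6093 -0.0953  0.15  ]
len 0.06032122824132998 ang y 168.13638662278115
12 fin 0.03909127052540843 0.03894768227331836 need -0.026812526746353635 -0.02706760534211011 h 0.0334447863264308
13 fin 0.050214492981040595 0.04901817898866314 need -0.01623424102689553 -0.01687341410599547 h 0.04418700798361572
need [ 5.497e-01  2.590e-02  1.520e-02 -5.000e-04 -9.000e-04  4.000e-04] tcp [ 0.5028 -0.0675  0.2029] [-1.7995e+02 -8.0000e-02 -1.1960e+01] t 12.55 w 0.0482 F [-0.09 -0.86 -0.45]
```

>>> apply_moves --pt "0.12 0.01 0 0 0 0" --pt "0.3 0.02 0 0 0 0" --pt "0.48 0.026 0 0 0 0" --pt "0.548 0.026 0 0 0 0" --pt "0.548 0.026 0 0 0 0" --pt "0.548 0.026 0 0 0 0" --pt "0.548 0.026 0 0 0 0"

```text
time_s: 13.42
tcp_pos: [0.6083, -0.095, 0.2034]
eef_rot: [-179.9, -0.1, -11.9]
contact_force: [0.1, -0.4, -0.3]
gripper_width: 0.0483
```

```bash
python3 -c "
from h import *
import pickle
c=imaging.camera_info('wrist')
s,d=imaging.capture('scene');cv2.imwrite('pics/s11.png',cv2.resize(s[100:300,100:310],None,fx=3,fy=3,interpolation=cv2.INTER_CUBIC))
s,d=imaging.capture('wrist');cv2.imwrite('pics/w11.png',s)
need([.609,-.0953,.115],-12)"
```

```text
need [ 0.0016  0.0011  0.4427 -0.0007 -0.0013  0.0006] tcp [ 0.6085 -0.0951  0.2035] [-1.7994e+02 -1.1000e-01 -1.1950e+01] t 13.53 w 0.0481 F [0.04 0.27 0.39]
```

View pics/s11.png

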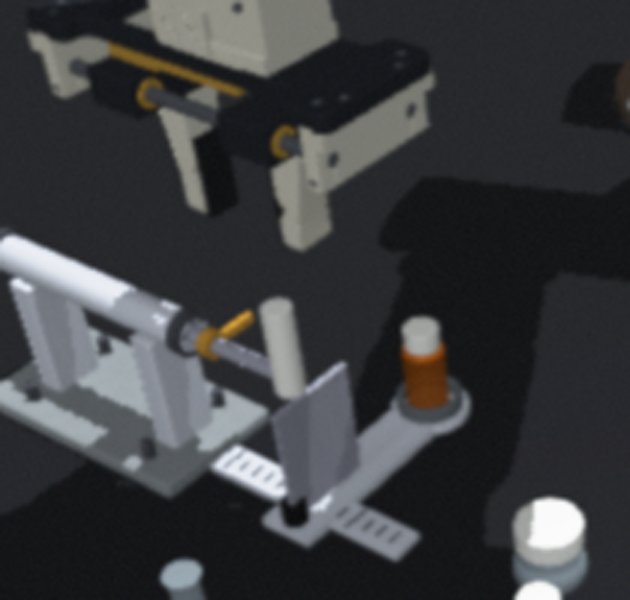

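View pics/w11.png

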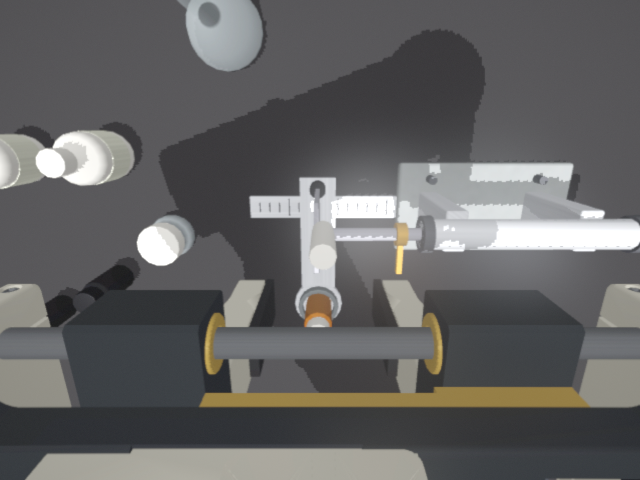

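Post lies below the fingers. Descending and gripping it.

>>> apply_moves --pt "0.001 0.001 0.08 0 0 0" --pt "0.001 0.001 0.18 0 0 0" --pt "0.001 0.001 0.27 0 0 0" --pt "0.001 0.001 0.35 0 0 0" --pt "0.001 0.001 0.41 0 0 0" --pt "0.001 0.001 0.435 0 0 0" --pt "0.001 0.001 0.435 0 0 0" --pt "0.001 0.001 0.435 0 0 0"

```text
time_s: 14.52
tcp_pos: [0.6093, -0.0952, 0.1172]
eef_rot: [-179.9, -0.2, -11.9]
contact_force: [-0.1, 0.2, -0.1]
gripper_width: 0.0482
```

>>> apply_moves --pt "0 0 0 0 0 0" --pt "0 0 0 0 0 0" --pt "0 0 0 0 0 0" --pt "0 0 0 0 0 0" --pt "0 0 0 0 0 0" --pt "0 0 0 0 0 0" --hand 1 --grip_force 30

```text
time_s: 15.28
tcp_pos: [0.6094, -0.0948, 0.1172]
eef_rot: [-179.9, -0.2, -11.9]
contact_force: [-0.9, 5.0, 1.6]
gripper_width: 0.0163
```

```bash
python3 -c "
from h import *
s,d=imaging.capture('scene');cv2.imwrite('pics/s12.png',cv2.resize(s[100:300,100:310],None,fx=3,fy=3,interpolation=cv2.INTER_CUBIC))
need([.609,-.0953,.115],-12)"
```

```text
need [-0.0019  0.0028  0.0112 -0.0012 -0.0021  0.0008] tcp [ 0.6095 -0.0948  0.1172] [-179.9    -0.19  -11.93] t 15.32 w 0.0165 F [-0.48  4.72  1.42]
```

View pics/s12.png

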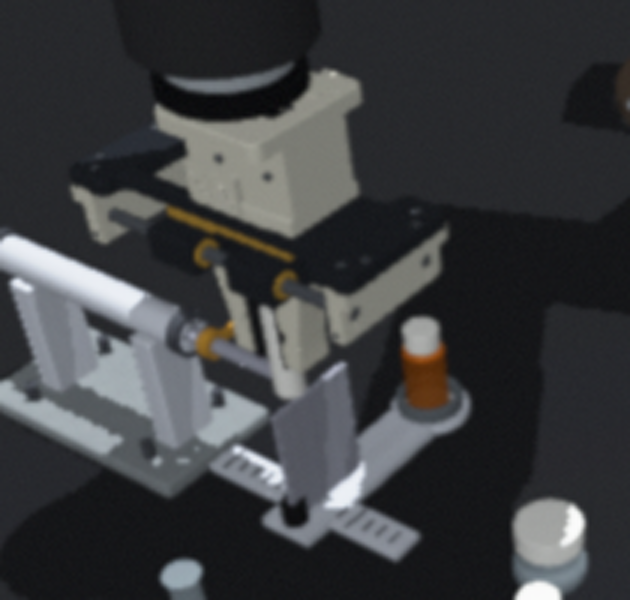

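>>> apply_moves --pt "0 -0.03 0 0 0 0" --pt "0 -0.07 0 0 0 0" --pt "0 -0.12 0 0 0 0" --pt "0 -0.17 0 0 0 0" --pt "0 -0.22 0 0 0 0" --pt "0 -0.26 0 0 0 0" --pt "0 -0.3 0 0 0 0" --pt "0 -0.325 0 0 0 0" --pt "0 -0.33 0 0 0 0" --pt "0 -0.33 0 0 0 0" --pt "0 -0.33 0 0 0 0"

```text
time_s: 16.7
tcp_pos: [0.623, -0.0302, 0.1172]
eef_rot: [-179.9, -0.2, -11.9]
contact_force: [0.5, -6.4, -0.7]
gripper_width: 0.0159
```

```bash
python3 -c "
from h import *
import pickle
need([.609,-.0953,.115],-12)
for n in('scene','top','wrist'):
    c=imaging.camera_info(n);s,d=imaging.capture(n);cv2.imwrite('pics/%s13.png'%n,s);pickle.dump((c,d),open('pics/%s13.pkl'%n,'wb'))
    if n=='scene': cv2.imwrite('pics/s13.png',cv2.resize(s[120:280,120:280],None,fx=3.7,fy=3.7,interpolation=cv2.INTER_CUBIC))
    if n=='top': cv2.imwrite('pics/t13.png',cv2.resize(s[190:300,370:500],None,fx=5,fy=5,interpolation=cv2.INTER_CUBIC))
"
```

```text
need [-0.0011  0.3331  0.0106 -0.0011 -0.0019  0.0008] tcp [ 0.623  -0.0302  0.1172] [-1.799e+02 -1.700e-01 -1.193e+01] t 16.7 w 0.0159 F [ 0.53 -6.45 -0.66]
```

View pics/s13.png

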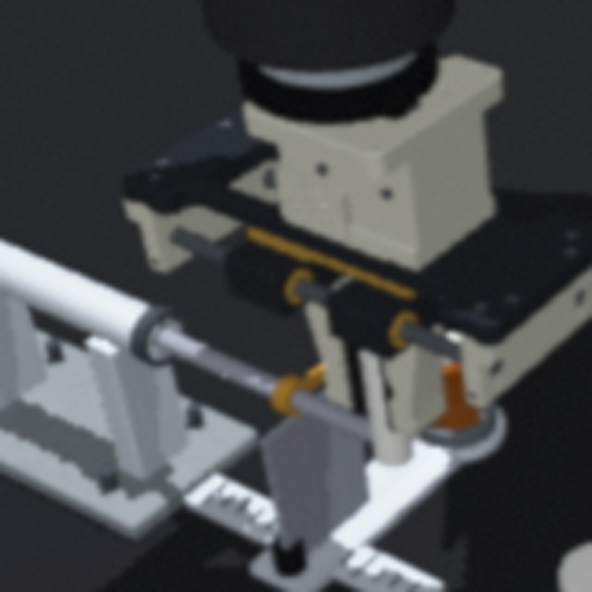

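View pics/t13.png

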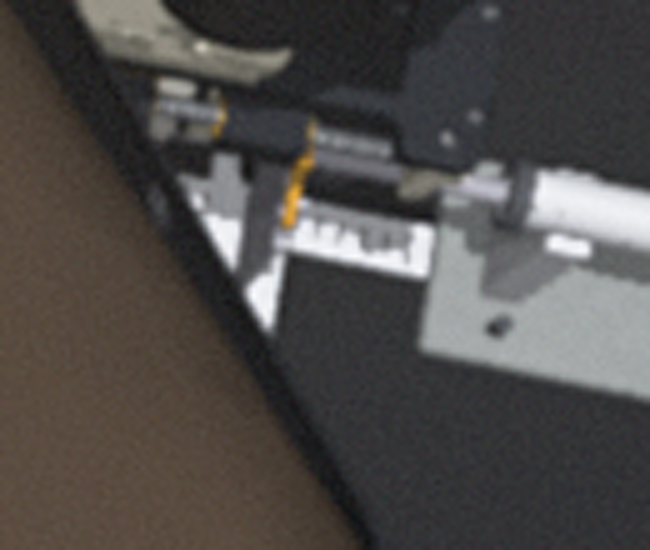

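View pics/wrist13.png

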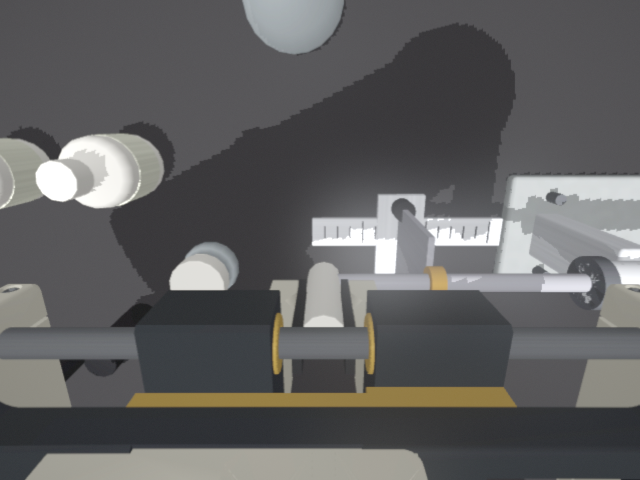

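```bash
python3 - <<'E'
from h import *
import pickle
for n,(x0,x1,y0,y1),k in(('wrist',(380,470,190,320),5),('top',(405,450,205,265),10),('scene',(170,230,205,270),9)):
    p=cv2.imread(f'pics/{n}13.png');cv2.imwrite(f'pics/{n}13z.png',cv2.resize(p[y0:y1,x0:x1],None,fx=k,fy=k,interpolation=cv2.INTER_CUBIC)[:600])
E
```

```text
(no output)
```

View pics/wrist13z.png

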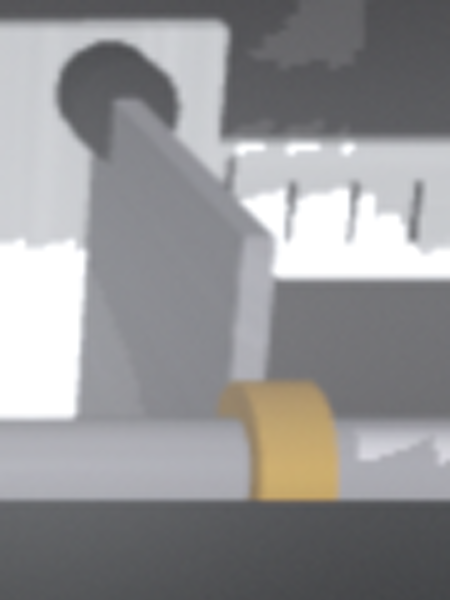

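View pics/top13z.png

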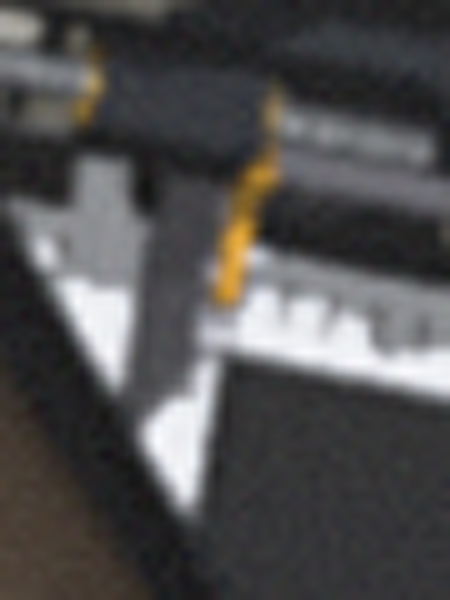

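View pics/scene13z.png

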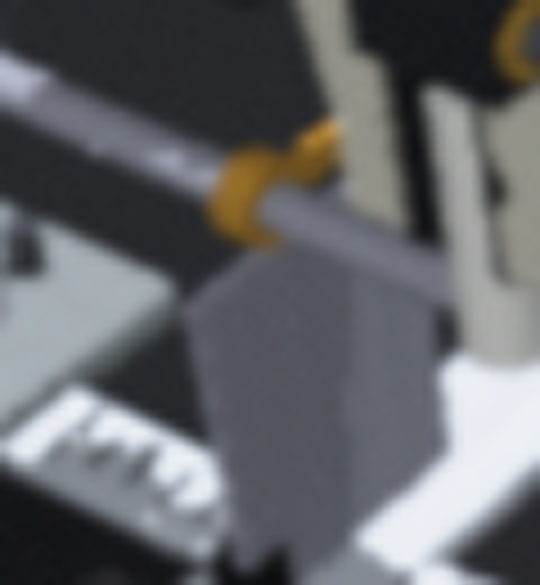

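```bash
python3 - <<'E'
from h import *
import pickle
ux=np.array([np.sin(np.radians(12)),np.cos(np.radians(12)),0])
c,_=pickle.load(open('pics/wrist13.pkl','rb'))
f=lambda x,y,k,ox,oy:(ox+(x+.5)/k-.5,oy+(y+.5)/k-.5)
print('wrist fin',[ (onz(c,*f(x,y,5,380,190),.088)@ux).round(4) for x,y in((127,103),(260,238),(248,378))])
print('collar',[ (onz(c,*f(x,y,5,380,190),z)@ux).round(4) for x,y,z in((297,384,.104),(297,440,.107),(297,420,.107))])
c,_=pickle.load(open('pics/top13.pkl','rb'))
print('top needle',[(onz(c,*f(x,y,10,405,205),.102)@ux).round(4) for x,y in((250,200),(235,262),(228,297))],'fin',[(onz(c,*f(x,y,10,405,205),.088)@ux).round(4) for x,y in((214,340),(246,66))])
c,_=pickle.load(open('pics/scene13.pkl','rb'))
k=9
print('scene fin',[(onz(c,*f(x,y,9,170,205),.088)).round(4) for x,y in((188,312),(245,257))],[(onz(c,*f(x,y,9,170,205),.088)@ux).round(4) for x,y in((188,312),(245,257))])
print('needle',[(onz(c,*f(x,y,9,170,205),.1)@ux).round(4) for x,y in((318,140),(247,197))])
E
```

```text
wrist fin [np.float64(0.0548), np.float64(0.0389), np.float64(0.0387)]
collar [np.float64(0.0387), np.float64(0.0391), np.float64(0.0393)]
top needle [np.float64(0.0384), np.float64(0.0392), np.float64(0.0394)] fin [np.float64(0.038), np.float64(0.041)]
scene fin [array([ 0.633 , -0.0923,  0.088 ]), array([ 0.615 , -0.0907,  0.088 ])] [np.float64(0.0413), np.float64(0.0391)]
needle [np.float64(0.0379), np.float64(0.0386)]
```

>>> apply_moves --pt "0 -0.002 0 0 0 0" --pt "0 -0.002 0 0 0 0" --pt "0 -0.002 0 0 0 0" --pt "0 -0.002 0 0 0 0"

```text
time_s: 17.35
tcp_pos: [0.623, -0.0299, 0.1172]
eef_rot: [-179.9, -0.2, -11.9]
contact_force: [1.0, -5.4, -1.0]
gripper_width: 0.0162
```

```bash
python3 -c "
from h import *
need([.6230,-.0302,.1172],-12)
s,d=imaging.capture('scene');cv2.imwrite('pics/s14.png',cv2.resize(s[120:280,120:280],None,fx=3.7,fy=3.7,interpolation=cv2.INTER_CUBIC))
print(status.get_state()['qd'].round(3))
"
```

```text
need [ 0.0002  0.0017  0.0002 -0.0009 -0.0018  0.0008] tcp [ 0.623  -0.0299  0.1172] [-1.7992e+02 -1.7000e-01 -1.1930e+01] t 17.35 w 0.0162 F [ 0.97 -5.45 -0.96]
[-0.044 -0.001 -0.025 -0.048 -0.014 -0.027]
```

View pics/s14.png

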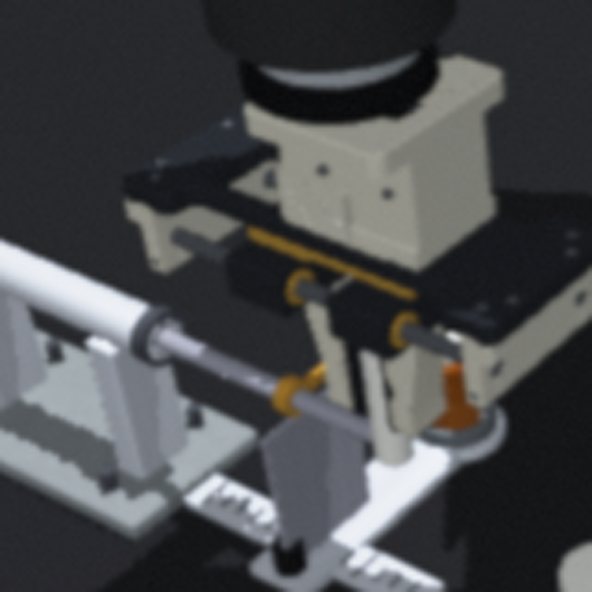

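The collar (286,395) is over the fin, the post is gripped and still, and the vial stands in its ring at about (460,405). I'm handing the job in.

```bash
python3 -c "
from plant import r
print(r.close_job())"
```

```text
the job is handed in; nothing more can be done
None
```

I stood the amber vial in the seat, let it go, then pulled the rod out by its white post. I handed in at about 17.4 s, still holding the rod against the spring; no verdict was reported.

- **Vial:** I gripped it at a 10 N setting. Setting it down gave about 5 N of touch on the seat floor, which was gone once I let go. It looked upright and inside the ring in the scene picture after I backed off. In the last scene picture the gripper hid part of it, but what showed still stood in the ring.
- **Rod:** I pulled it about 66 mm. At rest the tool read about 5.5 N of pull towards home, with the fingers shut on the post at a 30 N setting. The fingers read 16 mm across the 18 mm post; I took that as sensor offset and finger give, and did not check it further.
- **Needle over the mark:** Positions along the pull direction:

| View | Needle | Mark |
|---|---|---|
| Wrist | about 39 mm | 39 mm |
| Top | about 39 mm | 38–41 mm |
| Scene | 38–39 mm | 39–41 mm |

The scene view puts the needle about 1–2 mm short, within the 5 mm allowed. I took these readings just before a last hold that moved the rod about 0.3 mm further out.

- **Bystanders:** The fingers and gripper stayed clear of them in the pictures I took. I did not measure their positions again at the end.

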